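# Put the spraying kit back on its own stands

### The job

The four things of the spraying place have been put back on each other's stands. Get every one onto its own stand, upright and in the middle: the tall casting on the round turntable, the sample jar on the square slotted drip grille, the lacquer tin on the oblong wooden tile and the pigment pot on the six-sided rubber pad. A stand takes one thing at a time, so use the empty white board to park a thing on the way, and do not knock any of the four over.

Things in the scene. Friction and masses are not known exactly. Their poses are not given: they have to be found in the camera images.
- casting_mid (a point): the tall cast resin piece that stands on one of the stands: an upright round column with a rough ochre and dark knobbly surface, 60 mm across and 122 mm high, 0.2 kg (similar castings stand about the table itself, not on stands; they are not part of the job). The point is on its axis, half-way up; z is its upright axis.
- jar_mid (a point): the small white sample jar with a plain steel screw cap, round and straight-sided, 48 mm across (cap included) and 58 mm high, 0.15 kg, the smallest of the four things. The point is on its axis, half-way up; z is its upright axis.
- tin_mid (a point): the lacquer tin, a plain upright can with a paper band and a metal lid, 68 mm across and 77 mm high, 0.42 kg. The point is on its axis, half-way up; z is its upright axis.
- pot_mid (a point): the dark pigment pot with a push lid, round, 63 mm across and 70 mm high, 0.18 kg. The point is on its axis, half-way up; z is its upright axis.
- turntable: the round spray turntable, a bare aluminium disc with a notched edge, 104 mm across, flat top 12 mm above the table, locked and fixed to the table. Its origin is the centre of its underside, on the table. Home of the casting.
- grille: the square slotted steel drip grille, 100 x 100 mm, top 12 mm above the table, fixed. Origin: centre of its underside. Home of the sample jar.
- tile: the oblong pale wooden tile with a screw in each corner, 84 mm (x) by 116 mm (y), flat top 12 mm above the table, fixed. Origin: centre of its underside. Home of the tin.
- hexpad: the six-sided black rubber pad, 100 mm across its flats, flat top 12 mm above the table, fixed. Origin: centre of its underside. Home of the pot.
- spare: the bare thin white board offcut, 115 mm (x) by 95 mm (y), top 4 mm above the table, fixed. It is empty at the start: a free spot where one thing at a time can be put down on the way. Origin: centre of its underside. The four stands and this board lie about 0.2 m apart, never nearer than 0.145 m centre to centre; nothing on the table within 0.09 m of their centres is higher than 20 mm, apart from what stands on them.

How it is judged:
By the outcome, as a careful person would: the job done as asked, in the order asked, and still so for the second after the job is handed in, with the robot touching nothing.
It also fails if it takes over 115 s, if anything falls off the work surface, if the arm or the gripper's body presses on something with over 40 N, if the wrist force passes 120 N, or if a joint passes its speed limit or range.

### The arm

A 6-joint arm with a two-finger parallel gripper is mounted at the origin on a cart in front of the work surface, level with it; the furniture and walls round the work are solid. World frame = base frame: x ahead of the robot, y to its left, z up, the work surface at z = 0. Lengths are in mm, angles in degrees, forces in N, time in s.
With the tool pointing down it reaches from about 300 to 850 mm from the base axis. Payload 4.2 kg.
Tool frame: the origin (TCP) lies at the very end of the fingers, on their centre line; the grasp point (between the pads) lies 19 mm behind it (env.grasp_offset is the distance from the TCP to the grasp point, in mm); z points along the fingers, y is the line along which they close (so a half turn about z gives the same grasp; the last joint's range is limited). The gripper opens to 91 mm and grips with 3 to 60 N. Pads are 32 mm wide; open, the fingers measure 118 mm over their backs; the gripper's body (76 mm by 178 mm) begins 60 mm behind the grasp point.
Start: joints at [-70.13, 18.312, 89.639, -0, 72.044, -1.146], TCP at [206.216, -536.766, 213.976] pointing down, gripper open.
Joint ranges: [-177.97, 177.97], [-48.28, 115.42], [12.27, 149.76], [-77.06, 257.06], [2.81, 150.46], [-146.56, 146.56]. Speed limits (degrees/s): [147.25, 147.25, 180, 180, 180, 180].

### API

Orientations are given as [roll, pitch, yaw] about the fixed x, y, z axes, in that order (R = Rz(yaw) Ry(pitch) Rx(roll)).
In Python, from workcell import env, eyes gives the robot as it stands.
- The arm moves only by the tool send_rows, never from a script. Its arguments are lists of equal length, an entry for each row: "grip": the opening, from -1 (shut) to 1 (fully open), so that 0 is half open; "xyz": the shift along the world's x, y, z in m, a list of three; "yaw": the turn about the world's z in degrees. A call has 1 to 8 rows; each row is the pose to reach, as a shift and turn from the pose commanded when the call began; what a row does not reach only later rows make up. A row lasts 1/12 s, in which the tool goes at most 41.7 mm and 7.16 degrees, less where a joint would pass 70% of its speed; a pose out of reach is approached as far as the arm can. A call with a gripper value outside its range is refused whole. The fingers move at their own pace and stop on an object; "grip_force" is the grip in N (left out, the last holds). Time passes only in rows, so rows that repeat a pose let the fingers close. It gives the time, the measured TCP pose, the force, the opening and the grip force at its end, in the units of the state.
- env.state(): the state, without advancing time (a new reading comes with each control period).
- eyes.grab_frame(name): name is "side" or "top"; returns a dict with "frame" (400x640x3 uint8, red, green, blue), "fx", "fy", "cx", "cy" (pixels), "pose" (4x4, takes a point from camera to world coordinates). Camera axes: x right, y down, z forward; pixel columns grow to the right and rows downward; lengths in mm; the calibration is good to about 2 mm. A picture is of the moment at which its call begins. There is no depth.
- env.job_done(): hands the job in; it is judged then, once.
The state is a dict: "time_s": time; "qpos": joint angles; "qvel": joint speeds; "effort": joint torques, N m; "ee_pos": TCP position; "ee_rot": TCP orientation; "force": force on the tool from outside, world axes, zero at the start; "torque": the same for the moment, N m; "gripper_width": finger opening in mm; "gripper_force": force on a finger pad.
Only numpy, scipy, OpenCV 4.12 (cv2) and the standard library are available. Lean on these libraries where they do the work, as an engineer would, in place of code of your own. Each camera call takes 0.05 s, during which the arm holds its last target. There are 200 camera calls.

## Working session

There is one attempt and no reset: what is moved stays moved. The work goes in short steps, Python scripts to look and compute and a tool call to move; the robot and the scene stay as the last step left them, time stands still between calls to the robot, and variables do not carry over. Pictures are saved under pics/ and viewed, at most 14 in all, crops included, and the job is handed in when it is done.

Besides the shell and the picture viewer there is one more tool, called after ">>>" by a JSON object that holds its "method" and its "body", one argument or row to a line. send_rows: Moves the arm, as the interface text tells. Its arguments: {"type":"object","properties":{"grip":{"type":"array"},"xyz":{"type":"array"},"yaw":{"type":"array"},"grip_force":{"type":"number"}},"required":["grip","xyz","yaw"]}

```bash
mkdir -p pics; ls
python3 - <<'E'
from workcell import env, eyes
import cv2,json
for n in("side","top"):
    d=eyes.grab_frame(n); cv2.imwrite(f"pics/{n}0.png",d["frame"][:,:,::-1])
    print(n,d["fx"],d["fy"],d["cx"],d["cy"],d["pose"])
print(env.state())
E
```

```text
pics
side 410.6484399978769 410.6484399978769 319.02144217165625 199.63370362759582 [[ 9.95427899e-01  6.16493078e-02 -7.29565663e-02  6.21510107e+02]
 [ 9.35087647e-02 -4.73218729e-01  8.75968119e-01 -1.06714118e+03]
 [ 1.94784146e-02 -8.78785182e-01 -4.76819876e-01  5.35363403e+02]
 [ 0.00000000e+00  0.00000000e+00  0.00000000e+00  1.00000000e+00]]
top 485.5515247112523 485.5515247112523 318.7260997611771 199.44663402728446 [[ 1.92492265e-02 -9.93991341e-01  1.07752875e-01  4.54913437e+02]
 [-9.99793813e-01 -1.98336047e-02 -4.35416457e-03 -2.01389938e+02]
 [ 6.46512981e-03 -1.07646844e-01 -9.94168174e-01  1.03562896e+03]
 [ 0.00000000e+00  0.00000000e+00  0.00000000e+00  1.00000000e+00]]
{'time_s': 0.1, 'qpos': array([-7.01298130e+01,  1.83464084e+01,  8.96982724e+01, -1.78705998e-03,
        7.20426373e+01, -1.14754318e+00]), 'qvel': array([-0.01438427, -0.1352151 , -0.02058693,  0.08445718,  0.06654164,
       -0.01486028]), 'effort': array([ 3.66288186e-04, -4.13331449e+01, -2.32510149e+01,  7.29212863e-02,
        4.22394974e-02, -5.97428948e-05]), 'ee_pos': array([ 206.05534443, -536.34320878,  213.22782857]), 'ee_rot': array([-1.79912665e+02, -4.99014424e-05,  2.10182824e+01]), 'force': array([ 0.07695312, -0.0592981 , -0.77372437]), 'torque': array([0.02036624, 0.02090439, 0.00064888]), 'gripper_force': 0.0, 'gripper_width': 91.2992034962864}
```

View pics/side0.png

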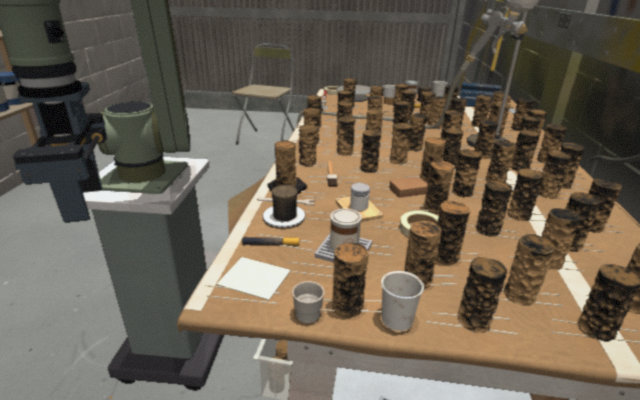

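View pics/top0.png

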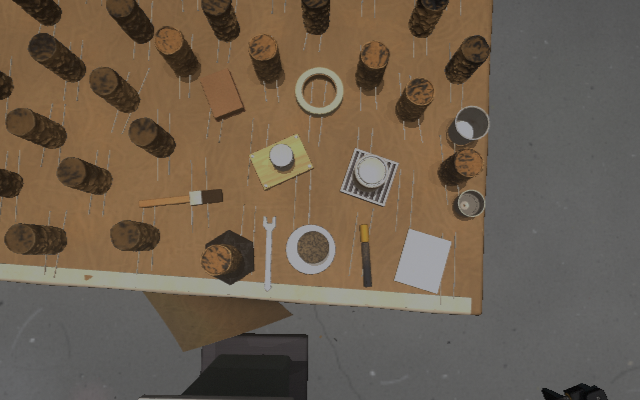

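The top view shows the stands and what is on them: the casting on the hexpad at (228,257), the pot on the turntable at (311,248), the tin on the grille at (370,175), and the jar on the tile at (281,158). The spare board at (423,260) is empty.

Run:
```python
import cv2
im=cv2.imread("pics/top0.png")
cv2.imwrite("pics/topc.png",cv2.resize(im[125:300,190:460],(800,519),interpolation=cv2.INTER_CUBIC))
im=cv2.imread("pics/side0.png")
cv2.imwrite("pics/sidec.png",cv2.resize(im[130:310,210:410],(667,600),interpolation=cv2.INTER_CUBIC))
```

```text
(no output)
```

View pics/topc.png

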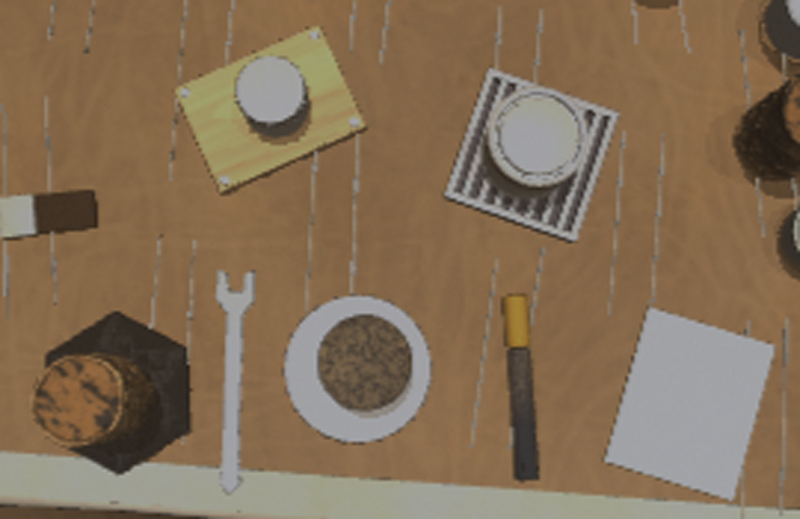

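View pics/sidec.png

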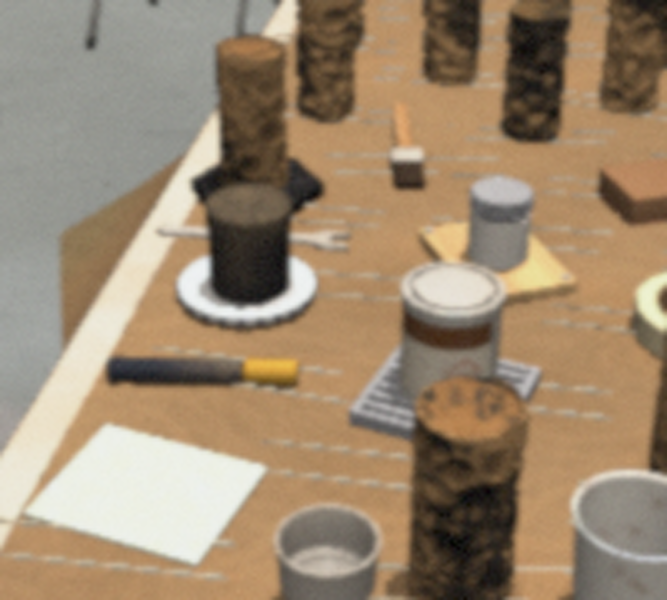

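The crops give clean centres for each top face, the stand corners and the board. I'll convert those pixels to world positions.

```bash
cat > h.py <<'E'
from workcell import env, eyes
import numpy as np, cv2
def px2w(d,u,v,z):
    P=np.array(d["pose"]); r=P[:3,:3]@[(u-d["cx"])/d["fx"],(v-d["cy"])/d["fy"],1]
    return (P[:3,3]+r*(z-P[2,3])/r[2])[:2]
def w2px(d,p):
    P=np.array(d["pose"]); c=P[:3,:3].T@(np.array(p)-P[:3,3])
    return d["fx"]*c[0]/c[2]+d["cx"],d["fy"]*c[1]/c[2]+d["cy"]
E
python3 - <<'E'
from h import *
d=eyes.grab_frame("top")
for n,u,v,z in [("casting",80,399,134),("hex",117.5,391,12),("turn",358,369,12),("pot",366,362,82),("tin",537,139,89),("grille",533,155,12),("jar",271,90,70),("tile",271,109.5,12),("spare",690.5,404,4),("wrench",235,380,5),
 ("tileA",318,27,12),("tileB",367,128,12),("tileC",222,192,12),("tileD",177,91,12),("gA",491,70,12),("gB",620,115,12),("gC",575,241,12),("gD",445,195,12),("tt l",285,369,12),("tt r",432,369,12)]:
    print(n,px2w(d,u/2.963+190-.33,v/2.963+125-.33,z).round(1))
E
```

```text
casting [438.  -19.6]
hex [441.9 -21.3]
turn [ 460.6 -190.6]
pot [ 464.9 -196.5]
tin [ 614.9 -307.5]
grille [ 616.2 -313.3]
jar [ 648.2 -128. ]
tile [ 645.6 -124. ]
spare [ 440.4 -427.9]
wrench [ 451.1 -103.2]
tileA [ 707.  -156.4]
tileB [ 633.5 -193.5]
tileC [584.9 -90.5]
tileD [657.7 -55.8]
gA [ 677.8 -282.4]
gB [ 646.7 -376. ]
gC [ 554.6 -343.9]
gD [ 585.9 -250.4]
tt l [ 459.6 -139. ]
tt r [ 461.6 -243. ]
```

>>> {"method": "send_rows", "body": {
  "grip": [1,1,1,1,1,1,1,1],
  "xyz": [
    [0.02,0.025,0],
    [0.045,0.06,0],
    [0.07,0.095,0],
    [0.095,0.13,0],
    [0.12,0.16,0],
    [0.145,0.19,0],
    [0.165,0.215,0],
    [0.179,0.24,0]
  ],
  "yaw": [0,0,0,0,0,0,0,0],
  "grip_force": 20
}}

```text
time_s: 0.82
ee_pos: [386.7, -295.0, 213.8]
ee_rot: [180.0, -0.0, 21.1]
force: [0.7, -0.1, 1.0]
gripper_width: 91.2
gripper_force: 0.0
```

>>> {"method": "send_rows", "body": {
  "grip": [1,1,1,1,1,1,1,1],
  "xyz": [
    [0.02,0.025,0],
    [0.04,0.05,0],
    [0.06,0.075,0],
    [0.08,0.1,0],
    [0.08,0.1,-0.03],
    [0.08,0.1,-0.06],
    [0.08,0.1,-0.084],
    [0.08,0.1,-0.084]
  ],
  "yaw": [0,0,0,0,0,0,0,0]
}}

```text
time_s: 1.48
ee_pos: [461.8, -194.9, 125.4]
ee_rot: [-179.6, 0.4, 21.1]
force: [-1.0, 0.7, 0.7]
gripper_width: 90.9
gripper_force: 0.0
```

Run:
```python
from h import *
d=eyes.grab_frame("side");f=d["frame"].copy();p=env.state()["ee_pos"];print(p)
u,v=w2px(d,p);print(u,v)
cv2.imwrite("pics/s1.png",cv2.resize(f[90:290,160:400,::-1],(720,600),interpolation=cv2.INTER_CUBIC))
```

```text
[ 463.48650918 -195.83468188  127.919483  ]
283.5255867410903 172.51052903030885
```

View pics/s1.png

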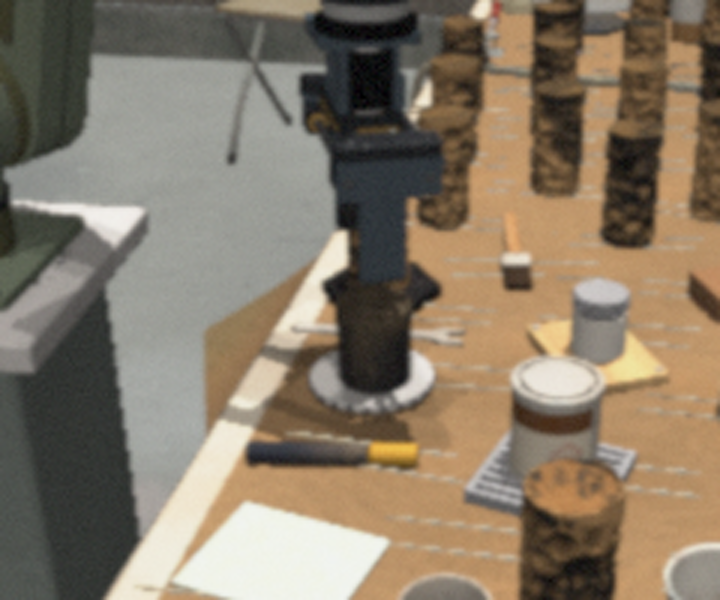

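The open fingers hang centred over the pot: the near finger tip is at crop (383,280) and the pot axis is near x≈374. I'll descend and grip.

>>> {"method": "send_rows", "body": {
  "grip": [1,1,1,1,1,1,1,1],
  "xyz": [
    [0,0,-0.02],
    [0,0,-0.04],
    [0,0,-0.06],
    [0,0,-0.075],
    [0,0,-0.088],
    [0,0,-0.098],
    [0,0,-0.098],
    [0,0,-0.098]
  ],
  "yaw": [0,0,0,0,0,0,0,0]
}}

```text
time_s: 2.2
ee_pos: [465.9, -197.2, 32.8]
ee_rot: [179.9, -0.0, 21.0]
force: [1.0, -0.6, -0.2]
gripper_width: 91.0
gripper_force: 0.0
```

>>> {"method": "send_rows", "body": {
  "grip": [0.7,0.4,0.3,0,-0.5,-1,-1,-1],
  "xyz": [
    [0,0,0],
    [0,0,0],
    [0,0,0],
    [0,0,0],
    [0,0,0],
    [0,0,0],
    [0,0,0],
    [0,0,0]
  ],
  "yaw": [0,0,0,0,0,0,0,0]
}}

```text
time_s: 2.87
ee_pos: [465.2, -196.5, 32.4]
ee_rot: [-180.0, -0.0, 21.0]
force: [-2.0, 2.1, 5.9]
gripper_width: 62.8
gripper_force: 20.0
```

>>> {"method": "send_rows", "body": {
  "grip": [-1,-1,-1,-1,-1,-1,-1,-1],
  "xyz": [
    [0,0,0.01],
    [0,0,0.03],
    [0,0,0.05],
    [0,-0.01,0.06],
    [-0.004,-0.035,0.06],
    [-0.008,-0.065,0.06],
    [-0.012,-0.1,0.06],
    [-0.015,-0.13,0.06]
  ],
  "yaw": [0,0,0,0,0,0,0,0]
}}

```text
time_s: 3.53
ee_pos: [449.9, -328.7, 92.5]
ee_rot: [179.9, 0.0, 21.0]
force: [1.7, -0.2, -1.4]
gripper_width: 62.8
gripper_force: 20.0
```

>>> {"method": "send_rows", "body": {
  "grip": [-1,-1,-1,-1,-1,-1,-1,-1],
  "xyz": [
    [-0.003,-0.03,0],
    [-0.006,-0.06,0],
    [-0.008,-0.085,0],
    [-0.01,-0.101,0],
    [-0.01,-0.101,-0.02],
    [-0.01,-0.101,-0.04],
    [-0.01,-0.101,-0.055],
    [-0.01,-0.101,-0.055]
  ],
  "yaw": [0,0,0,0,0,0,0,0]
}}

```text
time_s: 4.2
ee_pos: [438.2, -425.7, 33.7]
ee_rot: [-179.6, 0.2, 21.0]
force: [-0.3, 0.8, -2.9]
gripper_width: 63.0
gripper_force: 20.0
```

>>> {"method": "send_rows", "body": {
  "grip": [-1,-1,-1,-1,-1,-1],
  "xyz": [
    [0,0,-0.004],
    [0,0,-0.008],
    [0,0,-0.011],
    [0,0,-0.013],
    [0,0,-0.013],
    [0,0,-0.013]
  ],
  "yaw": [0,0,0,0,0,0]
}}

```text
time_s: 4.7
ee_pos: [440.5, -427.9, 24.4]
ee_rot: [179.9, -0.0, 21.0]
force: [-0.1, 0.7, -0.8]
gripper_width: 62.4
gripper_force: 20.0
```

>>> {"method": "send_rows", "body": {
  "grip": [-1,-1,0.4,0.5,0.7,1,1,1],
  "xyz": [
    [0,0,-0.001],
    [0,0,-0.001],
    [0,0,-0.001],
    [0,0,-0.001],
    [0,0,-0.001],
    [0,0,-0.001],
    [0,0,-0.001],
    [0,0,-0.001]
  ],
  "yaw": [0,0,0,0,0,0,0,0]
}}

```text
time_s: 5.37
ee_pos: [440.2, -427.8, 22.9]
ee_rot: [-180.0, 0.0, 21.0]
force: [0.4, -0.0, 0.1]
gripper_width: 90.3
gripper_force: 0.0
```

>>> {"method": "send_rows", "body": {
  "grip": [1,1,1,1,1,1,1,1],
  "xyz": [
    [0,0,0.015],
    [0,0,0.04],
    [0,0,0.075],
    [0,0,0.11],
    [0,0,0.15],
    [0,0.02,0.177],
    [0,0.05,0.177],
    [0,0.08,0.177]
  ],
  "yaw": [0,0,0,0,0,0,0,0]
}}

```text
time_s: 6.03
ee_pos: [441.0, -348.1, 202.2]
ee_rot: [179.7, -0.2, 20.9]
force: [0.4, 0.1, -0.3]
gripper_width: 91.6
gripper_force: 0.0
```

>>> {"method": "send_rows", "body": {
  "grip": [1,1,1,1,1,1,1,1],
  "xyz": [
    [0,0.035,0],
    [0,0.075,0],
    [0,0.115,0],
    [0,0.155,0],
    [0,0.195,0],
    [0,0.235,0],
    [0,0.265,0],
    [0,0.29,0]
  ],
  "yaw": [0,0,0,0,0,0,0,0]
}}

```text
time_s: 6.7
ee_pos: [439.6, -55.5, 200.1]
ee_rot: [-180.0, -0.0, 21.1]
force: [-0.3, -0.4, -1.1]
gripper_width: 91.2
gripper_force: 0.0
```

>>> {"method": "send_rows", "body": {
  "grip": [1,1,1,1,1,1,1,1],
  "xyz": [
    [-0.001,0.02,0],
    [-0.002,0.038,0],
    [-0.002,0.038,0],
    [-0.002,0.038,-0.02],
    [-0.002,0.038,-0.035],
    [-0.002,0.038,-0.05],
    [-0.002,0.038,-0.05],
    [-0.002,0.038,-0.05]
  ],
  "yaw": [0,0,0,0,0,0,0,0]
}}

```text
time_s: 7.37
ee_pos: [437.9, -20.3, 149.7]
ee_rot: [-180.0, 0.1, 21.0]
force: [-0.2, -0.2, -0.9]
gripper_width: 91.3
gripper_force: 0.0
```

Run:
```python
from h import *
d=eyes.grab_frame("side");f=d["frame"].copy()
print(env.state()["ee_pos"],w2px(d,env.state()["ee_pos"]),w2px(d,[438,-19.6,134]))
a=cv2.resize(f[90:290,200:360,::-1],(480,600),interpolation=cv2.INTER_CUBIC)
d=eyes.grab_frame("top");f=d["frame"]
b=cv2.resize(f[150:350,380:480,::-1],(300,600),interpolation=cv2.INTER_CUBIC)
cv2.imwrite("pics/s2.png",np.hstack([a,b]))
```

```text
[438.62261556 -20.29957091 150.43166829] (np.float64(285.2296828869445), np.float64(137.55541871364463)) (np.float64(285.1654637208701), np.float64(143.17318175014248))
```

View pics/s2.png

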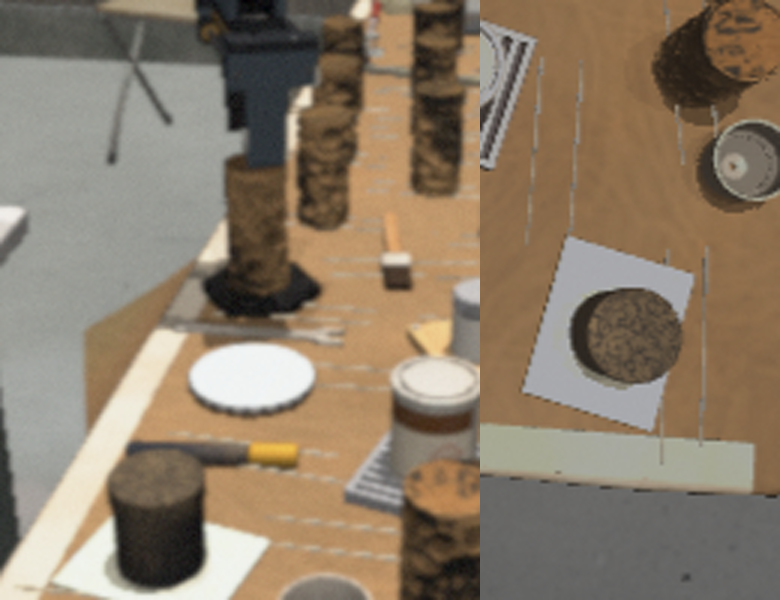

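The pot stands upright near the middle of the white board. The gripper is over the casting, whose top at crop (257,163) matches the prediction. I'll descend.

>>> {"method": "send_rows", "body": {
  "grip": [1,1,1,1,1,1,1,1],
  "xyz": [
    [0,0,-0.015],
    [0,0,-0.03],
    [0,0,-0.045],
    [0,0,-0.06],
    [0,0,-0.075],
    [0,0,-0.084],
    [0,0,-0.084],
    [0,0,-0.084]
  ],
  "yaw": [0,0,0,0,0,0,0,0]
}}

```text
time_s: 8.13
ee_pos: [438.7, -19.9, 66.4]
ee_rot: [180.0, -0.0, 21.0]
force: [1.2, -0.2, -0.0]
gripper_width: 91.2
gripper_force: 0.0
```

>>> {"method": "send_rows", "body": {
  "grip": [0.7,0.4,0.3,0,-0.5,-1,-1,-1],
  "xyz": [
    [0,0,0],
    [0,0,0],
    [0,0,0],
    [0,0,0],
    [0,0,0],
    [0,0,0],
    [0,0,0],
    [0,0,0]
  ],
  "yaw": [0,0,0,0,0,0,0,0],
  "grip_force": 20
}}

```text
time_s: 8.8
ee_pos: [438.3, -19.6, 66.2]
ee_rot: [-180.0, -0.0, 21.0]
force: [-1.2, 0.5, 4.0]
gripper_width: 58.6
gripper_force: 19.9
```

>>> {"method": "send_rows", "body": {
  "grip": [-1,-1,-1,-1,-1,-1,-1,-1],
  "xyz": [
    [0,0,0.01],
    [0,0,0.025],
    [0,0,0.04],
    [0.002,-0.015,0.04],
    [0.005,-0.04,0.04],
    [0.009,-0.07,0.04],
    [0.013,-0.1,0.04],
    [0.016,-0.125,0.04]
  ],
  "yaw": [0,0,0,0,0,0,0,0]
}}

```text
time_s: 9.47
ee_pos: [454.1, -146.6, 105.6]
ee_rot: [180.0, 0.0, 21.0]
force: [1.1, 0.4, -2.3]
gripper_width: 59.1
gripper_force: 19.9
```

>>> {"method": "send_rows", "body": {
  "grip": [-1,-1,-1,-1,-1,-1,-1,-1],
  "xyz": [
    [0.003,-0.025,0],
    [0.005,-0.04,0],
    [0.006,-0.046,0],
    [0.006,-0.046,0],
    [0.006,-0.046,-0.015],
    [0.006,-0.046,-0.028],
    [0.006,-0.046,-0.034],
    [0.006,-0.046,-0.034]
  ],
  "yaw": [0,0,0,0,0,0,0,0]
}}

```text
time_s: 10.13
ee_pos: [458.8, -189.2, 70.5]
ee_rot: [-179.8, 0.2, 21.1]
force: [0.4, -0.6, -2.5]
gripper_width: 59.3
gripper_force: 19.9
```

>>> {"method": "send_rows", "body": {
  "grip": [-1,-1,-1,-1,-1,-1],
  "xyz": [
    [0,0,-0.002],
    [0,0,-0.004],
    [0,0,-0.006],
    [0,0,-0.007],
    [0,0,-0.007],
    [0,0,-0.007]
  ],
  "yaw": [0,0,0,0,0,0]
}}

```text
time_s: 10.63
ee_pos: [460.8, -190.7, 66.2]
ee_rot: [180.0, -0.1, 21.0]
force: [-1.8, 1.8, 5.4]
gripper_width: 59.0
gripper_force: 19.9
```

>>> {"method": "send_rows", "body": {
  "grip": [-0.2,0.3,0.5,0.7,1,1,1,1],
  "xyz": [
    [0,0,0.0],
    [0,0,0.0],
    [0,0,0.0],
    [0,0,0.0],
    [0,0,0.0],
    [0,0,0.0],
    [0,0,0.0],
    [0,0,0]
  ],
  "yaw": [0,0,0,0,0,0,0,0]
}}

```text
time_s: 11.3
ee_pos: [460.2, -190.8, 64.9]
ee_rot: [180.0, 0.0, 21.0]
force: [0.5, -0.9, 0.9]
gripper_width: 90.6
gripper_force: 0.0
```

>>> {"method": "send_rows", "body": {
  "grip": [1,1,1,1,1,1,1,1],
  "xyz": [
    [0,0,0.01],
    [0,0,0.03],
    [0,0,0.06],
    [0,0,0.095],
    [0,0,0.12],
    [0,0,0.135],
    [-0.002,-0.03,0.135],
    [-0.005,-0.07,0.135]
  ],
  "yaw": [0,0,0,0,0,0,0,0]
}}

```text
time_s: 11.97
ee_pos: [456.1, -259.8, 202.7]
ee_rot: [179.9, -0.2, 21.3]
force: [0.5, 0.4, -0.5]
gripper_width: 91.0
gripper_force: 0.0
```

>>> {"method": "send_rows", "body": {
  "grip": [1,1,1,1,1,1,1,1],
  "xyz": [
    [-0.003,-0.035,0],
    [-0.006,-0.07,0],
    [-0.009,-0.105,0],
    [-0.012,-0.14,0],
    [-0.0142,-0.16,-0.02],
    [-0.0142,-0.1672,-0.05],
    [-0.0142,-0.1672,-0.08],
    [-0.0142,-0.1672,-0.08]
  ],
  "yaw": [0,0,0,0,0,0,0,0]
}}

```text
time_s: 12.63
ee_pos: [437.8, -425.8, 114.5]
ee_rot: [-179.4, 0.3, 20.9]
force: [-1.2, 1.8, -0.9]
gripper_width: 91.1
gripper_force: 0.0
```

Run:
```python
from h import *
d=eyes.grab_frame("side");f=d["frame"].copy()
print(env.state()["ee_pos"],w2px(d,[460.6,-190.6,134]))
a=cv2.resize(f[100:300,200:360,::-1],(480,600),interpolation=cv2.INTER_CUBIC)
d=eyes.grab_frame("top");f=d["frame"]
print(w2px(d,[460.6,-190.6,134]))
b=cv2.resize(f[150:350,260:360,::-1],(300,600),interpolation=cv2.INTER_CUBIC)
cv2.imwrite("pics/s3.png",np.hstack([a,b]))
```

```text
[ 439.23423781 -426.63764484  117.58172856] (np.float64(282.63680666727794), np.float64(169.18060461337726))
(np.float64(309.78991252442916), np.float64(248.8124261206637))
```

View pics/s3.png

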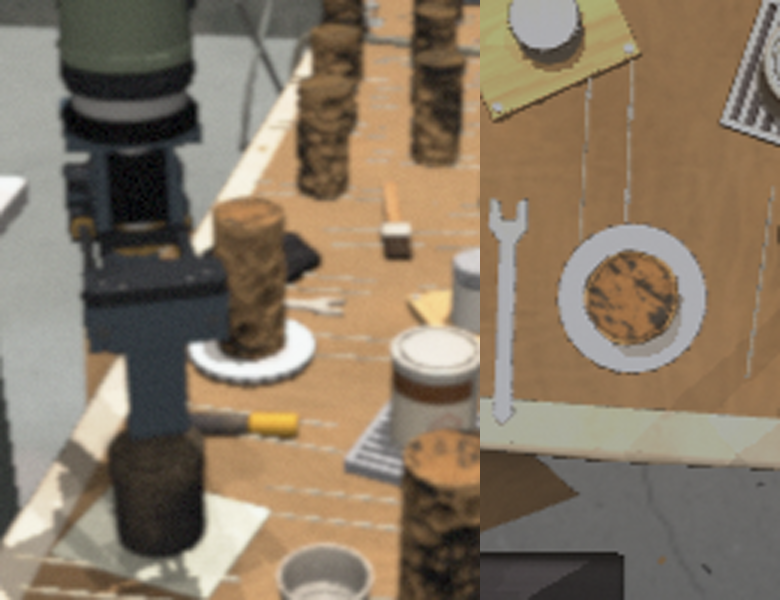

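The casting stands upright and centred on the turntable (top at pixel (310.3,249), predicted (309.8,248.8)). The gripper is above the pot.

>>> {"method": "send_rows", "body": {
  "grip": [1,1,1,1,1,1,1,1],
  "xyz": [
    [0,0,-0.02],
    [0,0,-0.04],
    [0,0,-0.06],
    [0,0,-0.075],
    [0,0,-0.088],
    [0,0,-0.096],
    [0,0,-0.096],
    [0,0,-0.096]
  ],
  "yaw": [0,0,0,0,0,0,0,0]
}}

```text
time_s: 13.4
ee_pos: [442.0, -428.5, 25.6]
ee_rot: [179.9, -0.1, 21.0]
force: [-0.0, 0.4, 0.5]
gripper_width: 91.3
gripper_force: 0.0
```

>>> {"method": "send_rows", "body": {
  "grip": [0.7,0.4,0.3,0,-0.5,-1,-1,-1],
  "xyz": [
    [0,0,0],
    [0,0,0],
    [0,0,0],
    [0,0,0],
    [0,0,0],
    [0,0,0],
    [0,0,0],
    [0,0,0]
  ],
  "yaw": [0,0,0,0,0,0,0,0]
}}

```text
time_s: 14.07
ee_pos: [441.1, -428.1, 24.4]
ee_rot: [180.0, -0.0, 21.0]
force: [-0.4, 0.3, 4.8]
gripper_width: 62.7
gripper_force: 20.0
```

>>> {"method": "send_rows", "body": {
  "grip": [-1,-1,-1,-1,-1,-1,-1,-1],
  "xyz": [
    [0,0,0.01],
    [0,0,0.03],
    [0,0,0.06],
    [0,0,0.09],
    [0,0,0.12],
    [0,0,0.15],
    [0,0,0.166],
    [0,0.015,0.166]
  ],
  "yaw": [0,0,0,0,0,0,0,0]
}}

```text
time_s: 14.73
ee_pos: [442.8, -416.6, 194.9]
ee_rot: [179.4, -0.2, 20.9]
force: [1.5, -0.0, -1.2]
gripper_width: 63.1
gripper_force: 20.0
```

>>> {"method": "send_rows", "body": {
  "grip": [-1,-1,-1,-1,-1,-1,-1,-1],
  "xyz": [
    [0,0.03,0],
    [0,0.06,0],
    [0,0.095,0],
    [0,0.13,0],
    [0,0.165,0],
    [0,0.2,0],
    [0,0.235,0],
    [0,0.27,0]
  ],
  "yaw": [0,0,0,0,0,0,0,0]
}}

```text
time_s: 15.4
ee_pos: [440.4, -141.3, 190.1]
ee_rot: [-180.0, 0.0, 21.0]
force: [0.9, 0.0, -1.6]
gripper_width: 62.5
gripper_force: 20.0
```

>>> {"method": "send_rows", "body": {
  "grip": [-1,-1,-1,-1,-1,-1,-1,-1],
  "xyz": [
    [0,0.035,0],
    [0,0.07,0],
    [0.001,0.1,0],
    [0.001,0.117,0],
    [0.001,0.122,0],
    [0.001,0.122,-0.025],
    [0.001,0.122,-0.055],
    [0.001,0.122,-0.085]
  ],
  "yaw": [0,0,0,0,0,0,0,0]
}}

```text
time_s: 16.07
ee_pos: [442.6, -21.5, 104.8]
ee_rot: [179.9, -0.1, 21.0]
force: [-0.4, -0.2, -2.5]
gripper_width: 62.6
gripper_force: 20.0
```

>>> {"method": "send_rows", "body": {
  "grip": [-1,-1,-1,-1,-1,-1,-1,-1],
  "xyz": [
    [0,0,-0.025],
    [0,0,-0.045],
    [0,0,-0.06],
    [0,0,-0.068],
    [0,0,-0.071],
    [0,0,-0.073],
    [0,0,-0.074],
    [0,0,-0.074]
  ],
  "yaw": [0,0,0,0,0,0,0,0]
}}

```text
time_s: 16.73
ee_pos: [442.2, -21.4, 32.4]
ee_rot: [180.0, -0.0, 21.0]
force: [-2.5, -0.9, 3.8]
gripper_width: 62.5
gripper_force: 20.0
```

>>> {"method": "send_rows", "body": {
  "grip": [-0.2,0.3,0.5,0.7,1,1,1,1],
  "xyz": [
    [0,0,0.0],
    [0,0,0.0],
    [0,0,0.0],
    [0,0,0.0],
    [0,0,0.0],
    [0,0,0.0],
    [0,0,0.0],
    [0,0,0]
  ],
  "yaw": [0,0,0,0,0,0,0,0]
}}

```text
time_s: 17.4
ee_pos: [442.1, -20.9, 31.0]
ee_rot: [180.0, -0.0, 21.0]
force: [0.5, -0.1, -0.7]
gripper_width: 91.1
gripper_force: 0.0
```

>>> {"method": "send_rows", "body": {
  "grip": [1,1,1,1,1,1,1,1],
  "xyz": [
    [0,0,0.01],
    [0,0,0.03],
    [0,0,0.06],
    [0,0,0.095],
    [0,0,0.13],
    [0.01,0,0.159],
    [0.04,-0.02,0.159],
    [0.07,-0.037,0.159]
  ],
  "yaw": [0,0,0,0,0,0,0,0]
}}

```text
time_s: 18.07
ee_pos: [513.6, -58.3, 192.8]
ee_rot: [179.8, -0.3, 21.1]
force: [0.1, -0.7, 0.8]
gripper_width: 91.3
gripper_force: 0.0
```

>>> {"method": "send_rows", "body": {
  "grip": [1,1,1,1,1,1,1,1],
  "xyz": [
    [0.03,-0.015,0],
    [0.06,-0.03,0],
    [0.09,-0.045,0],
    [0.115,-0.06,0],
    [0.136,-0.07,0],
    [0.136,-0.07,-0.03],
    [0.136,-0.07,-0.06],
    [0.136,-0.07,-0.06]
  ],
  "yaw": [0,0,0,0,0,0,0,0]
}}

```text
time_s: 18.73
ee_pos: [644.2, -127.4, 123.1]
ee_rot: [-179.6, 0.6, 21.0]
force: [-1.0, -0.4, 0.1]
gripper_width: 91.4
gripper_force: 0.0
```

Run:
```python
from h import *
d=eyes.grab_frame("side");f=d["frame"].copy()
print(env.state()["ee_pos"],w2px(d,env.state()["ee_pos"]))
a=cv2.resize(f[100:300,240:400,::-1],(480,600),interpolation=cv2.INTER_CUBIC)
d=eyes.grab_frame("top");f=d["frame"]
print(w2px(d,[441.9,-21.3,82]))
b=cv2.resize(f[150:350,180:280,::-1],(300,600),interpolation=cv2.INTER_CUBIC)
cv2.imwrite("pics/s4.png",np.hstack([a,b]))
```

```text
[ 645.60393178 -127.49823824  126.28360344] (np.float64(360.9915443641972), np.float64(165.82580380718863))
(np.float64(223.00569242560783), np.float64(256.94939763830735))
```

View pics/s4.png

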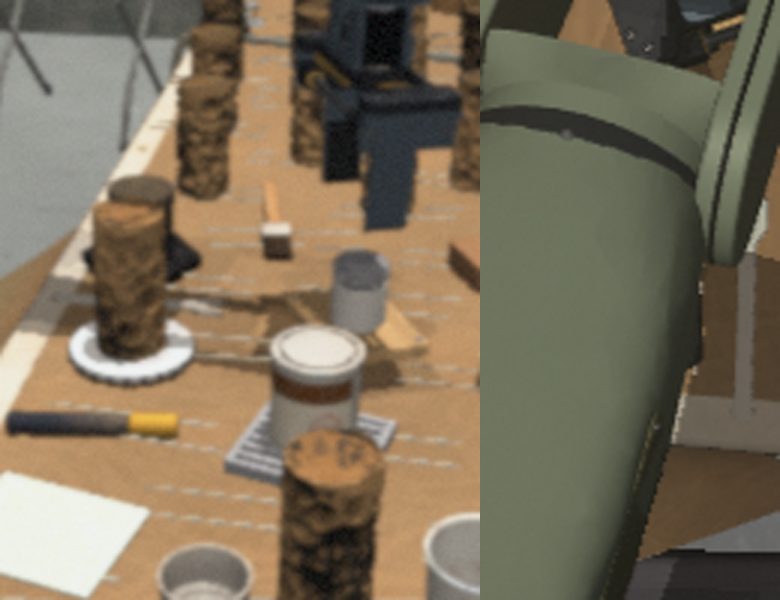

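The pot is upright on the hexpad (seen behind the casting). The jar at crop (358,290) is under the open gripper. I'll descend.

>>> {"method": "send_rows", "body": {
  "grip": [1,1,1,1,1,1,1,1],
  "xyz": [
    [0,0,-0.02],
    [0,0,-0.04],
    [0,0,-0.06],
    [0,0,-0.075],
    [0,0,-0.09],
    [0,0,-0.098],
    [0,0,-0.098],
    [0,0,-0.098]
  ],
  "yaw": [0,0,0,0,0,0,0,0]
}}

```text
time_s: 19.5
ee_pos: [649.0, -128.1, 33.5]
ee_rot: [179.9, -0.1, 21.0]
force: [0.2, -0.4, -0.2]
gripper_width: 91.1
gripper_force: 0.0
```

>>> {"method": "send_rows", "body": {
  "grip": [0.5,0.2,0.1,0,-0.5,-1,-1,-1],
  "xyz": [
    [0,0,0],
    [0,0,0],
    [0,0,0],
    [0,0,0],
    [0,0,0],
    [0,0,0],
    [0,0,0],
    [0,0,0]
  ],
  "yaw": [0,0,0,0,0,0,0,0]
}}

```text
time_s: 20.17
ee_pos: [647.9, -127.7, 32.0]
ee_rot: [-180.0, 0.0, 21.0]
force: [-1.1, 1.6, 0.4]
gripper_width: 47.9
gripper_force: 20.0
```

>>> {"method": "send_rows", "body": {
  "grip": [-1,-1,-1,-1,-1,-1,-1,-1],
  "xyz": [
    [0,0,0.01],
    [0,0,0.03],
    [0,0,0.06],
    [0,0,0.09],
    [0,0,0.11],
    [-0.01,-0.015,0.12],
    [-0.025,-0.035,0.12],
    [-0.042,-0.06,0.12]
  ],
  "yaw": [0,0,0,0,0,0,0,0]
}}

```text
time_s: 20.83
ee_pos: [606.5, -187.8, 153.6]
ee_rot: [179.9, -0.1, 21.1]
force: [0.1, -0.7, -1.6]
gripper_width: 47.3
gripper_force: 20.0
```

>>> {"method": "send_rows", "body": {
  "grip": [-1,-1,-1,-1,-1,-1,-1,-1],
  "xyz": [
    [-0.02,-0.03,0],
    [-0.04,-0.06,0],
    [-0.06,-0.088,0],
    [-0.08,-0.117,0],
    [-0.1,-0.145,0],
    [-0.12,-0.174,0],
    [-0.138,-0.2,0],
    [-0.15,-0.218,0]
  ],
  "yaw": [0,0,0,0,0,0,0,0]
}}

```text
time_s: 21.5
ee_pos: [453.8, -408.3, 152.4]
ee_rot: [179.9, 0.1, 20.9]
force: [0.7, 0.3, -1.0]
gripper_width: 47.9
gripper_force: 20.0
```

>>> {"method": "send_rows", "body": {
  "grip": [-1,-1,-1,-1,-1,-1,-1,-1],
  "xyz": [
    [-0.01,-0.014,0],
    [-0.0156,-0.022,0],
    [-0.0156,-0.022,-0.02],
    [-0.0156,-0.022,-0.05],
    [-0.0156,-0.022,-0.08],
    [-0.0156,-0.022,-0.105],
    [-0.0156,-0.022,-0.118],
    [-0.0156,-0.022,-0.12]
  ],
  "yaw": [0,0,0,0,0,0,0,0]
}}

```text
time_s: 22.17
ee_pos: [439.1, -425.9, 28.9]
ee_rot: [-179.7, 0.1, 21.0]
force: [0.3, 0.2, -1.3]
gripper_width: 47.6
gripper_force: 20.0
```

>>> {"method": "send_rows", "body": {
  "grip": [-1,-1,-1,-1,-1,-1],
  "xyz": [
    [0,0,-0.003],
    [0,0,-0.006],
    [0,0,-0.008],
    [0,0,-0.009],
    [0,0,-0.009],
    [0,0,-0.009]
  ],
  "yaw": [0,0,0,0,0,0]
}}

```text
time_s: 22.67
ee_pos: [441.0, -428.4, 24.1]
ee_rot: [179.9, -0.1, 21.0]
force: [0.3, 0.7, 2.3]
gripper_width: 47.8
gripper_force: 20.0
```

>>> {"method": "send_rows", "body": {
  "grip": [-0.2,0.1,0.5,0.7,1,1,1,1],
  "xyz": [
    [0,0,0.0],
    [0,0,0.0],
    [0,0,0.0],
    [0,0,0.0],
    [0,0,0.0],
    [0,0,0.0],
    [0,0,0.0],
    [0,0,0]
  ],
  "yaw": [0,0,0,0,0,0,0,0]
}}

```text
time_s: 23.33
ee_pos: [440.4, -428.0, 22.9]
ee_rot: [-180.0, 0.0, 21.0]
force: [0.1, 0.5, 0.6]
gripper_width: 87.4
gripper_force: 0.0
```

>>> {"method": "send_rows", "body": {
  "grip": [1,1,1,1,1,1,1,1],
  "xyz": [
    [0,0,0.01],
    [0,0,0.03],
    [0,0,0.06],
    [0,0,0.095],
    [0,0,0.13],
    [0.01,0.007,0.157],
    [0.035,0.024,0.157],
    [0.06,0.041,0.157]
  ],
  "yaw": [0,0,0,0,0,0,0,0]
}}

```text
time_s: 24.0
ee_pos: [501.5, -387.9, 183.9]
ee_rot: [179.7, -0.2, 20.9]
force: [-0.6, -0.5, -1.1]
gripper_width: 91.3
gripper_force: 0.0
```

>>> {"method": "send_rows", "body": {
  "grip": [1,1,1,1,1,1,1,1],
  "xyz": [
    [0.03,0.02,0],
    [0.06,0.04,0],
    [0.09,0.06,0],
    [0.1145,0.0795,0],
    [0.1145,0.0795,-0.02],
    [0.1145,0.0795,-0.04],
    [0.1145,0.0795,-0.05],
    [0.1145,0.0795,-0.05]
  ],
  "yaw": [0,0,0,0,0,0,0,0]
}}

```text
time_s: 24.67
ee_pos: [613.4, -306.6, 127.5]
ee_rot: [-179.8, 0.2, 21.0]
force: [0.2, -0.3, -0.5]
gripper_width: 91.5
gripper_force: 0.0
```

Run:
```python
from h import *
d=eyes.grab_frame("side");f=d["frame"].copy()
print(env.state()["ee_pos"],w2px(d,env.state()["ee_pos"]))
a=cv2.resize(f[100:300,210:410,::-1],(450,450),interpolation=cv2.INTER_CUBIC)
d=eyes.grab_frame("top");f=d["frame"]
print(w2px(d,[441.9,-21.3,82]))
b=cv2.resize(f[150:300,180:280,::-1],(300,450),interpolation=cv2.INTER_CUBIC)
cv2.imwrite("pics/s5.png",np.hstack([a,b]))
```

```text
[ 614.16696375 -307.28520032  129.26801036] (np.float64(345.68868262227363), np.float64(198.12434266284808))
(np.float64(223.00569242560783), np.float64(256.94939763830735))
```

View pics/s5.png

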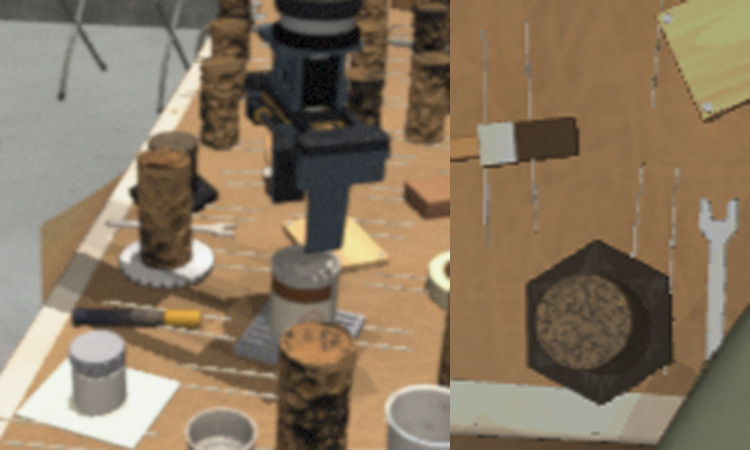

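The pot is upright on the hexpad, at most ~4 mm off centre (to recheck at the end). The jar stands on the board. The tin at crop (305,290) is under the gripper.

>>> {"method": "send_rows", "body": {
  "grip": [1,1,1,1,1,1,1,1],
  "xyz": [
    [0,0,-0.015],
    [0,0,-0.03],
    [0,0,-0.05],
    [0,0,-0.07],
    [0,0,-0.085],
    [0,0,-0.094],
    [0,0,-0.094],
    [0,0,-0.094]
  ],
  "yaw": [0,0,0,0,0,0,0,0],
  "grip_force": 30
}}

```text
time_s: 25.43
ee_pos: [615.4, -308.1, 37.1]
ee_rot: [179.9, -0.1, 21.0]
force: [-0.1, 0.6, 0.2]
gripper_width: 91.0
gripper_force: 0.0
```

>>> {"method": "send_rows", "body": {
  "grip": [0.8,0.6,0.4,0,-0.5,-1,-1,-1],
  "xyz": [
    [0,0,0],
    [0,0,0],
    [0,0,0],
    [0,0,0],
    [0,0,0],
    [0,0,0],
    [0,0,0],
    [0,0,0]
  ],
  "yaw": [0,0,0,0,0,0,0,0]
}}

```text
time_s: 26.1
ee_pos: [615.2, -307.5, 36.9]
ee_rot: [180.0, -0.0, 21.0]
force: [-1.3, 0.9, 6.1]
gripper_width: 67.6
gripper_force: 30.0
```

>>> {"method": "send_rows", "body": {
  "grip": [-1,-1,-1,-1,-1,-1,-1,-1],
  "xyz": [
    [0,0,0.01],
    [0,0,0.025],
    [0,0,0.045],
    [0.001,0.01,0.05],
    [0.005,0.03,0.05],
    [0.01,0.06,0.05],
    [0.015,0.09,0.05],
    [0.02,0.12,0.05]
  ],
  "yaw": [0,0,0,0,0,0,0,0]
}}

```text
time_s: 26.77
ee_pos: [634.1, -185.5, 84.7]
ee_rot: [-179.9, 0.1, 21.0]
force: [-0.0, -0.6, -3.9]
gripper_width: 67.3
gripper_force: 30.0
```

>>> {"method": "send_rows", "body": {
  "grip": [-1,-1,-1,-1,-1,-1,-1,-1],
  "xyz": [
    [0.005,0.03,0],
    [0.009,0.053,0],
    [0.0107,0.0635,0],
    [0.0107,0.0635,0],
    [0.0107,0.0635,-0.015],
    [0.0107,0.0635,-0.033],
    [0.0107,0.0635,-0.044],
    [0.0107,0.0635,-0.045]
  ],
  "yaw": [0,0,0,0,0,0,0,0]
}}

```text
time_s: 27.43
ee_pos: [643.1, -124.5, 37.7]
ee_rot: [-179.8, 0.3, 21.0]
force: [-0.4, 0.2, -4.2]
gripper_width: 67.5
gripper_force: 30.0
```

>>> {"method": "send_rows", "body": {
  "grip": [-1,-1,-1,-1,-1,-1],
  "xyz": [
    [0,0,-0.002],
    [0,0,-0.004],
    [0,0,-0.005],
    [0,0,-0.006],
    [0,0,-0.006],
    [0,0,-0.006]
  ],
  "yaw": [0,0,0,0,0,0]
}}

```text
time_s: 27.93
ee_pos: [646.2, -124.6, 36.9]
ee_rot: [179.9, -0.1, 21.0]
force: [-2.7, -2.5, 6.6]
gripper_width: 67.7
gripper_force: 30.0
```

>>> {"method": "send_rows", "body": {
  "grip": [0,0.5,0.6,0.7,1,1,1,1],
  "xyz": [
    [0,0,0.0],
    [0,0,0.0],
    [0,0,0.0],
    [0,0,0.0],
    [0,0,0.0],
    [0,0,0.0],
    [0,0,0.0],
    [0,0,0]
  ],
  "yaw": [0,0,0,0,0,0,0,0],
  "grip_force": 20
}}

```text
time_s: 28.6
ee_pos: [645.6, -123.9, 34.8]
ee_rot: [180.0, 0.0, 21.0]
force: [-0.2, 1.1, -0.1]
gripper_width: 91.2
gripper_force: 0.0
```

>>> {"method": "send_rows", "body": {
  "grip": [1,1,1,1,1,1,1,1],
  "xyz": [
    [0,0,0.01],
    [0,0,0.03],
    [0,0,0.06],
    [0,0,0.095],
    [0,0,0.13],
    [-0.005,-0.007,0.155],
    [-0.025,-0.037,0.155],
    [-0.045,-0.067,0.155]
  ],
  "yaw": [0,0,0,0,0,0,0,0]
}}

```text
time_s: 29.27
ee_pos: [601.9, -191.0, 193.4]
ee_rot: [179.8, -0.3, 21.2]
force: [0.1, 0.2, -0.4]
gripper_width: 91.1
gripper_force: 0.0
```

>>> {"method": "send_rows", "body": {
  "grip": [1,1,1,1,1,1,1,1],
  "xyz": [
    [-0.02,-0.03,0],
    [-0.042,-0.062,0],
    [-0.064,-0.094,0],
    [-0.086,-0.126,0],
    [-0.108,-0.158,0],
    [-0.13,-0.19,0],
    [-0.15,-0.22,0],
    [-0.16,-0.237,0]
  ],
  "yaw": [0,0,0,0,0,0,0,0]
}}

```text
time_s: 29.93
ee_pos: [438.1, -431.0, 191.0]
ee_rot: [179.9, 0.0, 20.9]
force: [0.7, -0.3, -0.2]
gripper_width: 91.2
gripper_force: 0.0
```

Run:
```python
from h import *
d=eyes.grab_frame("top");f=d["frame"]
for p in [[645.6,-124,89],[645.6,-124,12],[441.9,-21.3,82],[441.9,-21.3,12],[460.6,-190.6,134]]: print(np.round(w2px(d,p),1))
cv2.imwrite("pics/t6.png",cv2.resize(f[130:290,195:345,::-1],(562,600),interpolation=cv2.INTER_CUBIC))
```

```text
[278.4 154.4]
[281.1 161.6]
[223.  256.9]
[229.3 256.6]
[309.8 248.8]
```

View pics/t6.png

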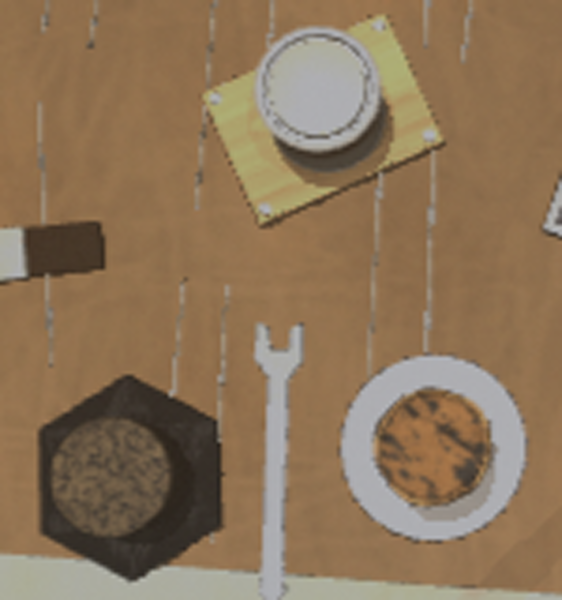

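The tin, pot and casting are each upright and within about 3 mm of their predicted centres: tin top at (279.7,153.8), pot at (224.3,257), casting at (310.4,249). The jar is next.

>>> {"method": "send_rows", "body": {
  "grip": [1,1,1,1,1,1,1,1],
  "xyz": [
    [0,0,0],
    [0,0,-0.03],
    [0,0,-0.065],
    [0,0,-0.1],
    [0,0,-0.13],
    [0,0,-0.15],
    [0,0,-0.163],
    [0,0,-0.166]
  ],
  "yaw": [0,0,0,0,0,0,0,0]
}}

```text
time_s: 30.65
ee_pos: [440.3, -425.3, 21.6]
ee_rot: [-179.7, 0.1, 21.1]
force: [-0.6, 0.5, 0.6]
gripper_width: 91.2
gripper_force: 0.0
```

>>> {"method": "send_rows", "body": {
  "grip": [1,0.5,0.2,0,-0.5,-1,-1,-1],
  "xyz": [
    [0,0,0],
    [0,0,0],
    [0,0,0],
    [0,0,0],
    [0,0,0],
    [0,0,0],
    [0,0,0],
    [0,0,0]
  ],
  "yaw": [0,0,0,0,0,0,0,0]
}}

```text
time_s: 31.32
ee_pos: [440.7, -428.2, 24.2]
ee_rot: [180.0, -0.0, 21.0]
force: [-0.4, 0.1, 1.1]
gripper_width: 47.5
gripper_force: 20.6
```

>>> {"method": "send_rows", "body": {
  "grip": [-1,-1,-1,-1,-1,-1,-1,-1],
  "xyz": [
    [0,0,0.01],
    [0,0,0.03],
    [0,0,0.055],
    [0.01,0.007,0.07],
    [0.03,0.02,0.07],
    [0.055,0.036,0.07],
    [0.08,0.052,0.07],
    [0.105,0.068,0.07]
  ],
  "yaw": [0,0,0,0,0,0,0,0]
}}

```text
time_s: 31.98
ee_pos: [546.3, -359.3, 94.6]
ee_rot: [180.0, -0.0, 21.0]
force: [-0.8, -0.5, -1.8]
gripper_width: 46.9
gripper_force: 20.0
```

>>> {"method": "send_rows", "body": {
  "grip": [-1,-1,-1,-1,-1,-1,-1,-1],
  "xyz": [
    [0.025,0.017,0],
    [0.05,0.033,0],
    [0.065,0.043,0],
    [0.0706,0.0467,0],
    [0.0706,0.0467,-0.02],
    [0.0706,0.0467,-0.04],
    [0.0706,0.0467,-0.054],
    [0.0706,0.0467,-0.056]
  ],
  "yaw": [0,0,0,0,0,0,0,0]
}}

```text
time_s: 32.65
ee_pos: [613.1, -313.0, 34.8]
ee_rot: [-179.7, 0.3, 21.0]
force: [0.0, 0.1, -3.1]
gripper_width: 47.6
gripper_force: 20.0
```

>>> {"method": "send_rows", "body": {
  "grip": [-1,-1,-1,-1,-1,-1],
  "xyz": [
    [0,0,-0.003],
    [0,0,-0.005],
    [0,0,-0.006],
    [0,0,-0.007],
    [0,0,-0.007],
    [0,0,-0.007]
  ],
  "yaw": [0,0,0,0,0,0]
}}

```text
time_s: 33.15
ee_pos: [616.6, -313.9, 32.2]
ee_rot: [179.9, -0.1, 21.0]
force: [-1.2, -0.6, 2.6]
gripper_width: 47.7
gripper_force: 20.0
```

>>> {"method": "send_rows", "body": {
  "grip": [-0.2,0.1,0.5,0.7,1,1,1,1],
  "xyz": [
    [0,0,0.0],
    [0,0,0.0],
    [0,0,0.0],
    [0,0,0.0],
    [0,0,0.0],
    [0,0,0.0],
    [0,0,0.0],
    [0,0,0]
  ],
  "yaw": [0,0,0,0,0,0,0,0]
}}

```text
time_s: 33.82
ee_pos: [616.2, -313.2, 30.9]
ee_rot: [-180.0, 0.0, 21.0]
force: [-0.0, -0.4, 0.7]
gripper_width: 87.2
gripper_force: 0.0
```

>>> {"method": "send_rows", "body": {
  "grip": [1,1,1,1,1,1,1,1],
  "xyz": [
    [0,0,0.01],
    [0,0,0.03],
    [0,0,0.06],
    [0,0,0.095],
    [0,0,0.13],
    [0,0,0.16],
    [-0.02,-0.02,0.18],
    [-0.045,-0.045,0.18]
  ],
  "yaw": [0,0,0,0,0,0,0,0]
}}

```text
time_s: 34.48
ee_pos: [574.6, -358.4, 217.9]
ee_rot: [179.5, -0.4, 21.2]
force: [-0.1, -0.0, 0.1]
gripper_width: 90.8
gripper_force: 0.0
```

>>> {"method": "send_rows", "body": {
  "grip": [1,1,1,1,1,1,1,1],
  "xyz": [
    [-0.025,-0.025,0],
    [-0.05,-0.05,0],
    [-0.075,-0.075,0],
    [-0.1,-0.1,0],
    [-0.12,-0.12,0],
    [-0.14,-0.14,0],
    [-0.15,-0.15,0],
    [-0.15,-0.15,0]
  ],
  "yaw": [0,0,0,0,0,0,0,0]
}}

```text
time_s: 35.15
ee_pos: [419.1, -510.3, 211.6]
ee_rot: [179.9, 0.0, 20.8]
force: [-0.1, -0.5, 0.8]
gripper_width: 91.1
gripper_force: 0.0
```

Run:
```python
from h import *
a=eyes.grab_frame("side")["frame"]; d=eyes.grab_frame("top");f=d["frame"]
print(np.round(w2px(d,[616.2,-313.3,70]),1))
a=cv2.resize(a[120:300,230:400],(425,450),interpolation=cv2.INTER_CUBIC)
b=cv2.resize(f[130:280,330:430],(300,450),interpolation=cv2.INTER_CUBIC)
cv2.imwrite("pics/t7.png",np.hstack([a,b])[:,:,::-1])
```

```text
[372.7 172.6]
```

View pics/t7.png

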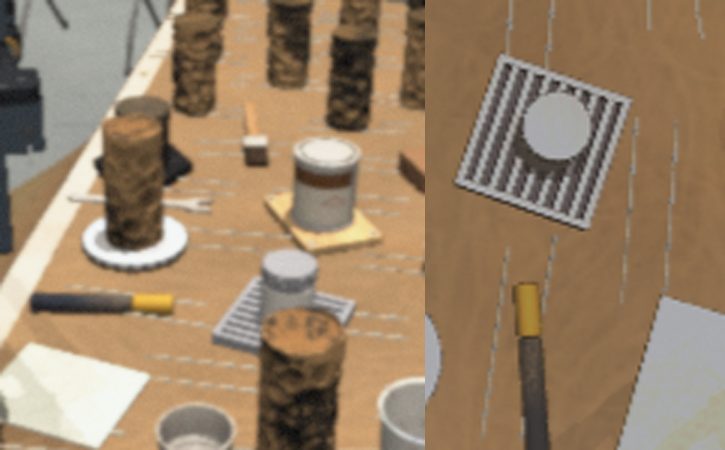

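The jar is upright and centred on the grille, at (373.7,171.7) against a prediction of (372.7,172.6). All four things are on their own stands and the board is empty.

```bash
python3 -c "
from workcell import env
print(env.job_done())"
```

```text
the job is handed in; nothing more can be done
None
```

The job is handed in at about 35 s of the 115 s: casting, jar, tin and pot each stand upright on their own stand, within about 3 mm of the middle by the camera, nothing was knocked over, and the white board is empty.

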